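# Slide the food tub into its corner of the collection ledge

## Robot

A 6-joint arm with a two-finger parallel gripper is mounted at the origin on a cart in front of the work surface, level with it; the furniture and walls round the work are solid. World frame = base frame: x ahead of the robot, y to its left, z up, the work surface at z = 0. Lengths are in m, angles in rad, forces in N, time in s.
With the tool pointing down it reaches from about 0.25 to 0.725 m from the base axis. Payload 4 kg.
Tool frame: the origin (TCP) lies between the finger pads; the fingertips stand 25 mm ahead of it and the grasp point (between the pads) lies 6 mm ahead of it; z points along the fingers, y is the line along which they close (so a half turn about z gives the same grasp; the last joint's range is limited). The gripper opens to 85 mm and grips with 20 to 120 N. Pads are 22 mm wide; open, the fingers measure 114 mm over their backs; the gripper's body (76 mm by 85 mm) begins 54 mm behind the grasp point. The pads swing forward as they close: fully open they stand 13 mm farther back than shut.
Start: joints at [1.328, 0.241, 0.005, 1.335, 0, 1.571], TCP at [0.12, 0.485, 0.256] pointing down, gripper open.
Joint ranges: [-2.72, 2.72], [-1.05, 1.87], [-1.09, 1.28], [-1.99, 2.15], [-1.42, 1.44], [-3.14, 3.14]. Speed limits (rad/s): [2.79, 2.79, 3.14, 3.14, 3.14, 3.14].

## Interface

Orientations are given as a unit quaternion [x, y, z, w].
In Python, from workcell import bot gives the robot as it stands. The module is installed in compiled form; this text tells all that it offers.
- The arm moves only by the shell command python3 -m pendant 'ROWS'. ROWS is JSON, one flat list of numbers, 7 for each row, row after row: the shift along the tool's x, y, z normalised to -1 to 1, where 1 is 0.5 m, then the turn, a rotation vector about the tool's x, y, z normalised to -1 to 1, where 1 is 180 degrees, then the opening, from 0 (shut) to 1 (fully open). In form: [tx, ty, tz, ax, ay, az, fingers, tx, ty, tz, ax, ay, az, fingers, ...]. A call has exactly 10 rows; each row is the pose to reach, as a shift and turn from the pose commanded when the call began, along the tool's axes at that moment, turning the shorter way round; what a row does not reach only later rows make up. A row lasts 1/12 s, in which the tool goes at most 41.7 mm and 7.16 degrees, less where a joint would pass 70% of its speed; a pose out of reach is approached as far as the arm can. A call with a number of a shift or a turn outside -1 to 1 is refused whole. A call with a gripper value outside its range is refused whole. The fingers move at their own pace and stop on an object; the grip force is fixed at half the most. Time passes only in rows, so rows that repeat a pose let the fingers close, or fill a call up. It gives the time, the measured TCP pose, the force, the opening and the grip force at its end, in the units of the state.
- bot.get_obs(): the state, without advancing time (a new reading comes with each control period).
- bot.camera(name): name is "side" or "top" or "wrist"; returns a dict with "pixels" (384x512x3 uint8, red, green, blue), "mtx" (3x3 intrinsics, pixels), "cam_to_world" (4x4, takes a point from camera to world coordinates); the wrist camera has in their place "hand_eye" (4x4, takes a point from camera to tool coordinates, whose origin is the TCP and whose axes are the flange's). Camera axes: x right, y up, looking along -z (the intrinsics and any distortion apply to the point x, -y, -z); pixel columns grow to the right and rows downward; lengths in m; the calibration is good to about 2 mm. A picture is of the moment at which its call begins: read the wrist's pose just before it. There is no depth.
- bot.job_done(): hands the job in; it is judged then, once.
The state is a dict: "clock": time; "joint_pos": joint angles; "joint_vel": joint speeds; "tau": joint torques, N m; "eef_pos": TCP position; "tool_rot": TCP orientation; "ft_force": force on the tool from outside, world axes, zero at the start; "ft_torque": the same for the moment, N m; "grip_width": finger opening in m; "grasp_force": force on a finger pad.
Only numpy, scipy, OpenCV 4.12 (cv2) and the standard library are available. Lean on these libraries where they do the work, as an engineer would, in place of code of your own. Each camera call takes 0.05 s, during which the arm holds its last target. There are 200 camera calls.

## Task

Push the clear tub of food along the counter, without gripping or lifting it, into the corner on its own side of the oak collection ledge, so that it sits square and snug against both the back rail and the side of the middle divider, then leave it standing there. Push steadily on the outside of the tub only, keeping the fingers out of the open top, and do not disturb the purple cup, the honey jar or the black order pad.

Things in the scene. Friction and masses are not known exactly. Their poses are not given: they have to be found in the camera images.
- ledge: Oak ledge fixed to the counter, T-shaped from above, 36 mm high, yawed a few degrees. Origin: at counter height, middle of the back rail's front face; x away from the robot, y left along the rail, z up. Rail: y -280 to +280 mm, x 0 to +18 mm. Divider, towards the robot: y -30 to +30 mm, x 0 to -100 mm. The corners beside it are open to front and sides. A glass case begins close behind the rail.
- tub: Clear square tub of food, open top, rounded corners: 101 x 101 mm, 51 mm high, 0.13 to 0.26 kg. Its rim part (z 28 to 51 mm) is the widest, 50 mm from the centre on each side; below it the sides are 5 mm further in. Origin: centre of its underside; x, y square to its sides, z up. It starts left or right of the divider, in front of the rail and clear of it, turned a little.
- cup: Bystander, to be left where it stands. Purple espresso cup, 65 x 94 mm with its handle (handle to its -y) and 52 mm high, on the other side of the divider from the tub. Origin: centre of its underside's bounding rectangle.
- honey_jar: Bystander, to be left where it stands. Honey jar with grey lid, 66 x 72 mm, 102 mm high, left of the ledge. Origin: centre of its underside.
- order_pad: Bystander, to be left where it stands. Black order pad lying flat, 150 x 105 x 16 mm, right of the ledge. Origin: centre of its underside.

How it is judged:
At the end, for the whole second after the job is handed in: The tub stands flat and at rest in the ledge corner on the side away from the cup: centre 45 to 57 mm in front of the rail face and 75 to 87 mm to the side of the ledge middle (touching: 50 and 80), sides square to the ledge within 0.12 rad; cup, jar and pad within 15 mm of their starts (x of tub in the frame of ledge between -0.057 and -0.045 m and ((y of tub in the frame of ledge between 0.075 and 0.087 m and y of cup in the frame of ledge below 0 m) or (y of tub in the frame of ledge between -0.087 and -0.075 m and y of cup in the frame of ledge above 0 m)) and (angle between the x axis of tub and the x axis of ledge, either way round below 0.12 rad or angle between the x axis of tub and the y axis of ledge, either way round below 0.12 rad) and angle between tub's own z axis and vertical below 0.05 rad and height (world z) of tub below 0.004 m and linear speed of tub below 0.02 m/s and distance of each of cup, honey_jar, order_pad from where it was at the start of the episode below 0.015 m).
It fails at once if the tub was lifted off the counter (height (world z) of tub above 0.012 m).
It fails at once if the tub was tipped (angle between tub's own z axis and vertical above 0.25 rad).
It fails at once if the tub was knocked or flicked along (faster than 0.6 m/s) (linear speed of tub above 0.6 m/s).
It fails at once if the fingers reached into the open top of the tub or gripped its wall (x of the grasp point in the frame of tub between -0.048 and 0.048 m and y of the grasp point in the frame of tub between -0.048 and 0.048 m and z of the grasp point in the frame of tub below 0.065 m and contact force between the fingers and tub above 0.3 N).
It fails at once if the cup, the honey jar or the order pad was disturbed (distance of any of cup, honey_jar, order_pad from where it was at the start of the episode above 0.02 m).
It also fails if it takes over 51 s, if anything falls off the work surface, if the arm or the gripper's body presses on something with over 40 N, if the wrist force passes 120 N, or if a joint passes its speed limit or range.

## Working session

There is one attempt and no reset: what is moved stays moved. The work goes in short steps, Python scripts to look and compute and a shell command to move; the robot and the scene stay as the last step left them, time stands still between calls to the robot, and variables do not carry over. Pictures are saved under pics/ and viewed, at most 10 in all, crops included, and the job is handed in when it is done.

```bash
mkdir -p pics; python3 - <<'E'
from workcell import bot
import cv2,numpy as np,pickle
o=bot.get_obs();print(o['clock'],o['eef_pos'],o['tool_rot'],o['grip_width'])
d={}
for n in("top","side"):
    c=bot.camera(n);d[n]=c;print(n,c.keys(),c['mtx'].tolist(),np.round(c['cam_to_world'],3).tolist())
    cv2.imwrite(f"pics/{n}0.png",c['pixels'][...,::-1])
pickle.dump(d,open('c0.pkl','wb'))
E
```

```text
0.0 [0.12007029 0.4847544  0.25538846] [ 1.21104469e-01  9.92639185e-01 -1.06780829e-03 -1.24987637e-04] 0.08552203380146378
top dict_keys(['pixels', 'mtx', 'cam_to_world']) [[461.6420760351015, 0.0, 249.75054881660222], [0.0, 461.6420760351015, 194.65691630712976], [0.0, 0.0, 1.0]] [[0.028, 0.996, -0.086, 0.354], [-0.999, 0.029, 0.013, 0.043], [0.015, 0.085, 0.996, 1.76], [0.0, 0.0, 0.0, 1.0]]
side dict_keys(['pixels', 'mtx', 'cam_to_world']) [[472.26203958993153, 0.0, 260.05814291717405], [0.0, 472.26203958993153, 189.53436980741884], [0.0, 0.0, 1.0]] [[0.853, 0.304, -0.425, -0.275], [-0.522, 0.465, -0.715, -1.276], [-0.02, 0.831, 0.555, 1.029], [0.0, 0.0, 0.0, 1.0]]
```

View pics/top0.png

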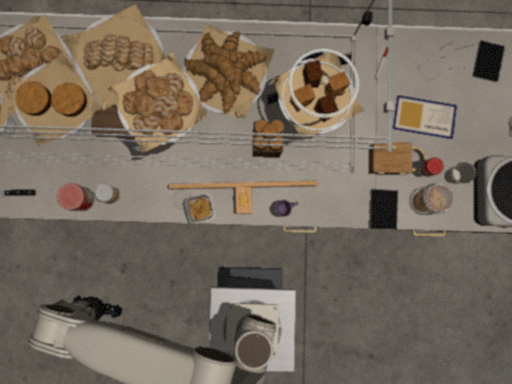

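View pics/side0.png

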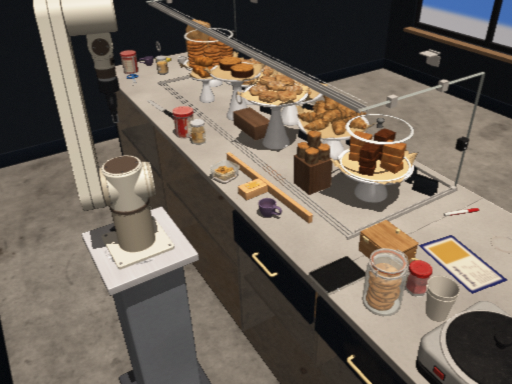

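The top view shows the tub near (200,208), left of the divider (244,200). The rail runs from (170,186) to (316,183), the cup is at (282,208) and the grey-lidded jar at (105,192). I'll enlarge this area to measure it.

```bash
cat > h.py <<'E'
import numpy as np,cv2,pickle
def ray(c,u,v,z,T=None):
    T=c['cam_to_world'] if T is None else T
    K=c['mtx']; d=np.array([(u-K[0,2])/K[0,0],-(v-K[1,2])/K[1,1],-1.])
    d=T[:3,:3]@d; o=T[:3,3]; return o+d*(z-o[2])/d[2]
def proj(c,p,T=None):
    T=c['cam_to_world'] if T is None else T
    q=T[:3,:3].T@(np.asarray(p)-T[:3,3]);K=c['mtx']
    return K[0,0]*q[0]/-q[2]+K[0,2],K[1,1]*-q[1]/-q[2]+K[1,2]
E
python3 - <<'E'
from h import *
c=pickle.load(open('c0.pkl','rb'))['top']
im=c['pixels'][174:234,160:326,::-1]
cv2.imwrite('pics/t1.png',cv2.resize(im,None,fx=4.8,fy=4.8,interpolation=cv2.INTER_CUBIC))
for p in[(170,186,.036),(316,183,.036),(244,185,.036),(244,213,.036),(200,208,.05),(282,208,.05),(105,192,.1),(0,219,0),(500,232,0)]:print(p,ray(c,*p).round(3))
E
```

```text
(170, 186, 0.036) [0.526 0.32  0.036]
(316, 183, 0.036) [ 0.554 -0.228  0.036]
(244, 185, 0.036) [0.538 0.043 0.036]
(244, 213, 0.036) [0.433 0.04  0.036]
(200, 208, 0.05) [0.446 0.203 0.05 ]
(282, 208, 0.05) [ 0.455 -0.1    0.05 ]
(105, 192, 0.1) [0.491 0.541 0.1  ]
(0, 219, 0) [0.386 0.961 0.   ]
(500, 232, 0) [ 0.39  -0.943  0.   ]
```

View pics/t1.png

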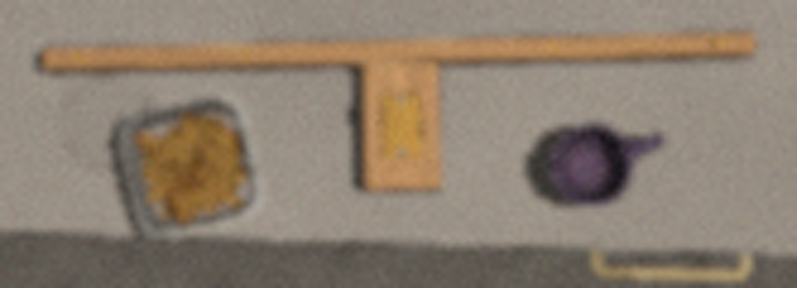

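In the crop the tub rim's corners are about (117,122), (238,103), (256,205) and (137,237). The rail's front top edge runs from (42,71) to (755,54), the divider spans x 364 to 440, and its front end is at y 188.

```bash
python3 - <<'E'
from h import *
c=pickle.load(open('c0.pkl','rb'))['top']
f=lambda u,v,z:ray(c,160+(u+.5)/4.8-.5,174+(v+.5)/4.8-.5,z)[:2]
for n,z,P in[('rail',.036,[(42,71),(755,54)]),('div',.036,[(363,68),(365,188),(440,66),(440,187)]),('tub',.051,[(117,122),(238,103),(256,205),(137,237)]),('edge',0,[(10,233),(560,250)])]:
    A=np.array([f(u,v,z) for u,v in P]);print(n,A.round(4).tolist(),A.mean(0).round(4))
    if n=='rail': d=A[0]-A[1];print('ledge yaw',np.arctan2(d[1],d[0])-np.pi/2,'len',np.hypot(*d)); yaw=np.arctan2(d[1],d[0])-np.pi/2;L=A.mean(0)
    if n=='tub':
        for i in range(4):d=A[i]-A[i-1];print(np.hypot(*d).round(3),np.degrees(np.arctan2(d[1],d[0])).round(1))
        R=np.array([[np.cos(yaw),np.sin(yaw)],[-np.sin(yaw),np.cos(yaw)]]);print('L',L,'tub in ledge',R@(A.mean(0)-L))
E
```

```text
rail [[0.517, 0.3256], [0.5468, -0.2311]] [0.5319 0.0472]
ledge yaw 0.05351388010811986 len 0.5574885747945931
div [[0.5267, 0.0756], [0.433, 0.0712], [0.5301, 0.0155], [0.4355, 0.0129]] [0.4813 0.0438]
tub [[0.4778, 0.2637], [0.4952, 0.171], [0.4169, 0.1544], [0.3897, 0.2448]] [0.4449 0.2085]
0.09 12.1
0.094 -79.3
0.08 -168.0
0.094 106.7
L [0.53192262 0.0472287 ] tub in ledge [-0.07828534  0.16568226]
edge [[0.3911, 0.3512], [0.3899, -0.0843]] [0.3905 0.1334]
```

```bash
python3 -m pendant '[-0.711,-0.207,0.2,0,0,0.405,0.5,-0.711,-0.207,0.2,0,0,0.405,0.5,-0.711,-0.207,0.2,0,0,0.405,0.5,-0.711,-0.207,0.2,0,0,0.405,0.5,-0.711,-0.207,0.2,0,0,0.405,0.5,-0.711,-0.207,0.2,0,0,0.405,0.5,-0.711,-0.207,0.2,0,0,0.405,0.5,-0.711,-0.207,0.2,0,0,0.405,0.5,-0.711,-0.207,0.2,0,0,0.405,0.5,-0.711,-0.207,0.2,0,0,0.405,0.5]'
cat > st.py <<'E'
from workcell import bot
import numpy as np
from scipy.spatial.transform import Rotation as R
o=bot.get_obs();y=.0535;M=np.array([[np.cos(y),np.sin(y)],[-np.sin(y),np.cos(y)]])
r=R.from_quat(o['tool_rot']).as_matrix();p=o['eef_pos']
print('t',round(o['clock'],2),'p',p.round(4),'ledge xy mm',(1000*M@(p[:2]-[.5319,.0472])).round(1),'F ledge',(M@o['ft_force'][:2]).round(1),'fz',round(o['ft_force'][2],1),'w',round(o['grip_width'],3))
print('tool x,y in ledge (deg)',np.degrees(np.arctan2(*(M@r[:2,0])[::-1])).round(1),np.degrees(np.arctan2(*(M@r[:2,1])[::-1])).round(1),'z',r[:,2].round(3))
E
python3 st.py
```

```text
clock: 0.93
eef_pos: [0.4441, 0.2955, 0.1539]
tool_rot: [0.684, 0.73, -0.001, 0.001]
ft_force: [-0.5, -0.2, 0.4]
grip_width: 0.0429
grasp_force: 0.0
t 0.93 p [0.4441 0.2955 0.1539] ledge xy mm [-74.4 252.7] F ledge [-0.5 -0.1] fz 0.4 w 0.043
tool x,y in ledge (deg) 90.7 0.7 z [-0.    -0.003 -1.   ]
```

```bash
python3 -m pendant '[0.01,-0.007,0.08,0,0,0,0.5,0.01,-0.007,0.16,0,0,0,0.5,0.01,-0.007,0.2,0,0,0,0.5,0.01,-0.007,0.228,0,0,0,0.5,0.01,-0.007,0.228,0,0,0,0.5,0.01,-0.007,0.228,0,0,0,0.5,0,-0.007,0.228,0,0,0,0.5,-0.01,-0.007,0.228,0,0,0,0.5,-0.02,-0.007,0.228,0,0,0,0.5,-0.02,-0.007,0.228,0,0,0,0.5]'
python3 st.py; python3 - <<'E'
from workcell import bot
import cv2
a=bot.camera('top')['pixels'][164:254,120:280,::-1];b=bot.camera('wrist')['pixels'][...,::-1]
a=cv2.resize(a,(480,270),interpolation=cv2.INTER_CUBIC);b=cv2.resize(b,(320,240))
import numpy as np
z=np.zeros((270,800,3),'uint8');z[:,:480]=a;z[:240,480:]=b;cv2.imwrite('pics/m1.png',z)
E
```

```text
clock: 1.77
eef_pos: [0.4382, 0.2884, 0.0434]
tool_rot: [0.679, 0.734, 0.001, 0.0]
ft_force: [0.4, -0.4, -0.8]
grip_width: 0.0425
grasp_force: 0.0
t 1.77 p [0.4382 0.2884 0.0434] ledge xy mm [-80.7 245.8] F ledge [ 0.3 -0.4] fz -0.8 w 0.042
tool x,y in ledge (deg) 91.3 1.3 z [ 0.001  0.    -1.   ]
```

View pics/m1.png

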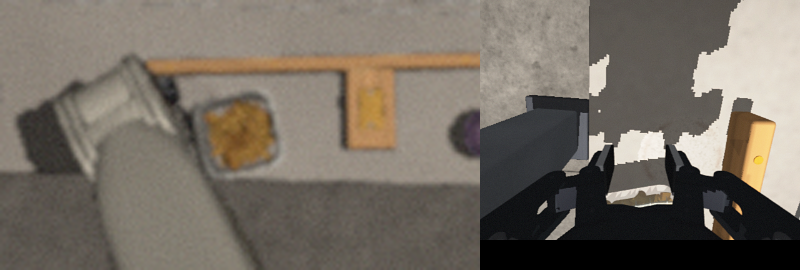

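The wrist view shows the tub centred ahead of the two fingers, around (640,195), and not touching them. I'll start the side push.

```bash
python3 -m pendant '[-0.012,0,0.006,0,0,0.007,0.5,-0.024,0,0.006,0,0,0.007,0.5,-0.036,0,0.006,0,0,0.007,0.5,-0.048,0,0.006,0,0,0.007,0.5,-0.06,0,0.006,0,0,0.007,0.5,-0.072,0,0.006,0,0,0.007,0.5,-0.084,0,0.006,0,0,0.007,0.5,-0.096,0,0.006,0,0,0.007,0.5,-0.108,0,0.006,0,0,0.007,0.5,-0.12,0,0.006,0,0,0.007,0.5]'
python3 st.py; python3 - <<'E'
from workcell import bot
import cv2
a=bot.camera('top')['pixels'][164:254,120:280,::-1];b=bot.camera('wrist')['pixels'][...,::-1]
a=cv2.resize(a,(480,270),interpolation=cv2.INTER_CUBIC);b=cv2.resize(b,(320,240))
import numpy as np
z=np.zeros((270,800,3),'uint8');z[:,:480]=a;z[:240,480:]=b;cv2.imwrite('pics/m2.png',z)
E
```

```text
clock: 2.7
eef_pos: [0.4424, 0.2287, 0.0393]
tool_rot: [0.687, 0.727, 0.0, 0.0]
ft_force: [-0.4, 1.0, -0.1]
grip_width: 0.0423
grasp_force: 0.3
t 2.7 p [0.4424 0.2287 0.0393] ledge xy mm [-79.6 186. ] F ledge [-0.3  1. ] fz -0.1 w 0.042
tool x,y in ledge (deg) 90.1 0.1 z [ 0.  0. -1.]
```

View pics/m2.png

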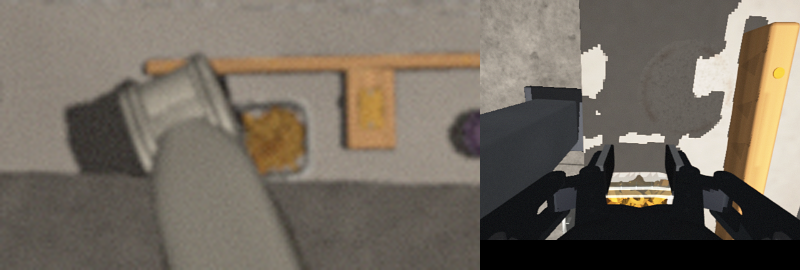

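The tub is now square. Its right side is at crop column 308 and the divider at 345, so about 45 mm is left, which agrees with the tool geometry.

```bash
python3 -m pendant '[-0.01,0,0,0,0,0,0.5,-0.02,0,0,0,0,0,0.5,-0.03,0,0,0,0,0,0.5,-0.04,0,0,0,0,0,0.5,-0.05,0,0,0,0,0,0.5,-0.06,0,0,0,0,0,0.5,-0.068,0,0,0,0,0,0.5,-0.074,0,0,0,0,0,0.5,-0.08,0,0,0,0,0,0.5,-0.08,0,0,0,0,0,0.5]'
python3 st.py
python3 -m pendant '[-0.002,0,0,0,0,0,0.5,-0.004,0,0,0,0,0,0.5,-0.006,0,0,0,0,0,0.5,-0.008,0,0,0,0,0,0.5,-0.01,0,0,0,0,0,0.5,-0.012,0,0,0,0,0,0.5,-0.012,0,0,0,0,0,0.5,-0.012,0,0,0,0,0,0.5,-0.012,0,0,0,0,0,0.5,-0.012,0,0,0,0,0,0.5]'
python3 st.py; python3 - <<'E'
from workcell import bot
import cv2
a=bot.camera('top')['pixels'][164:254,120:280,::-1]
cv2.imwrite('pics/m3.png',cv2.resize(a,(480,270),interpolation=cv2.INTER_CUBIC))
E
```

```text
clock: 3.63
eef_pos: [0.4446, 0.1887, 0.0393]
tool_rot: [0.687, 0.726, -0.0, 0.0]
ft_force: [0.4, -0.0, 0.1]
grip_width: 0.0427
grasp_force: 0.1
t 3.63 p [0.4446 0.1887 0.0393] ledge xy mm [-79.6 146. ] F ledge [ 0.4 -0. ] fz 0.1 w 0.043
tool x,y in ledge (deg) 90.1 0.1 z [-0.    -0.001 -1.   ]
clock: 4.47
eef_pos: [0.4449, 0.1833, 0.0393]
tool_rot: [0.687, 0.727, -0.0, 0.0]
ft_force: [-0.2, 0.8, 0.3]
grip_width: 0.0421
grasp_force: 0.2
t 4.47 p [0.4449 0.1833 0.0393] ledge xy mm [-79.6 140.6] F ledge [-0.1  0.8] fz 0.3 w 0.042
tool x,y in ledge (deg) 90.1 0.1 z [-0. -0. -1.]
```

View pics/m3.png

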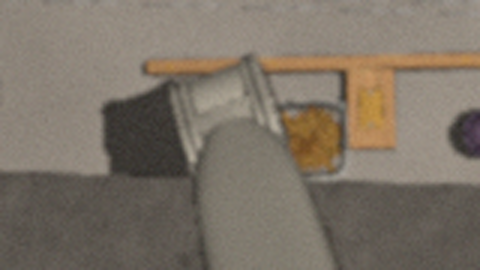

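The tub's right side (about 344) is now at the divider edge (345). I'll creep further until the force rises.

```bash
python3 -m pendant '[-0.001,0,0,0,0,0,0.5,-0.002,0,0,0,0,0,0.5,-0.003,0,0,0,0,0,0.5,-0.004,0,0,0,0,0,0.5,-0.005,0,0,0,0,0,0.5,-0.006,0,0,0,0,0,0.5,-0.006,0,0,0,0,0,0.5,-0.006,0,0,0,0,0,0.5,-0.006,0,0,0,0,0,0.5,-0.006,0,0,0,0,0,0.5]'
python3 st.py
```

```text
clock: 5.35
eef_pos: [0.4452, 0.1823, 0.0396]
tool_rot: [0.687, 0.727, 0.002, -0.001]
ft_force: [-1.4, 7.6, 1.0]
grip_width: 0.0429
grasp_force: 3.8
t 5.35 p [0.4452 0.1823 0.0396] ledge xy mm [-79.4 139.6] F ledge [-1.   7.6] fz 1.0 w 0.043
tool x,y in ledge (deg) 90.2 0.2 z [-0.     0.004 -1.   ]
```

Contact with the divider is confirmed at 7.6 N. Next I'll retreat, lift, and go round to the front.

```bash
python3 -m pendant '[0.02,0,0,0,0,0,0.5,0.05,0,0,0,0,0,0.5,0.08,0,0,0,0,0,0.5,0.11,0,0,0,0,0,0.5,0.11,0,0,0,0,0,0.5,0.11,0,-0.08,0,0,0,0.5,0.11,0,-0.16,0,0,0,0.5,0.11,0,-0.22,0,0,0,0.5,0.11,0,-0.22,0,0,0,0.5,0.11,0,-0.22,0,0,0,0.5]'
python3 st.py
python3 -m pendant '[-0.222,-0.178,0,0,0,-0.5,0.5,-0.222,-0.178,0,0,0,-0.5,0.5,-0.222,-0.178,0,0,0,-0.5,0.5,-0.222,-0.178,0,0,0,-0.5,0.5,-0.222,-0.178,0,0,0,-0.5,0.5,-0.222,-0.178,0,0,0,-0.5,0.5,-0.222,-0.178,0,0,0,-0.5,0.5,-0.222,-0.178,0,0,0,-0.5,0.5,-0.222,-0.178,0,0,0,-0.5,0.5,-0.222,-0.178,0,0,0,-0.5,0.5]'
python3 st.py;python3 - <<'E'
from workcell import bot
import cv2
c=bot.camera('top');a=c['pixels'][164:254,120:280,::-1]
cv2.imwrite('pics/m4.png',cv2.resize(a,(480,270),interpolation=cv2.INTER_CUBIC))
E
```

```text
clock: 6.18
eef_pos: [0.4434, 0.2354, 0.1513]
tool_rot: [0.687, 0.726, 0.002, 0.001]
ft_force: [-0.7, 0.3, -0.7]
grip_width: 0.0429
grasp_force: 0.0
t 6.18 p [0.4434 0.2354 0.1513] ledge xy mm [-78.3 192.6] F ledge [-0.7  0.3] fz -0.7 w 0.043
tool x,y in ledge (deg) 90.1 0.1 z [ 0.004  0.001 -1.   ]
clock: 7.02
eef_pos: [0.3578, 0.1185, 0.1476]
tool_rot: [0.129, 0.992, -0.001, -0.002]
ft_force: [-0.2, -0.8, -1.1]
grip_width: 0.0426
grasp_force: 0.0
t 7.02 p [0.3578 0.1185 0.1476] ledge xy mm [-170.    80.5] F ledge [-0.3 -0.7] fz -1.1 w 0.043
tool x,y in ledge (deg) 162.1 72.1 z [-0.004 -0.002 -1.   ]
```

View pics/m4.png

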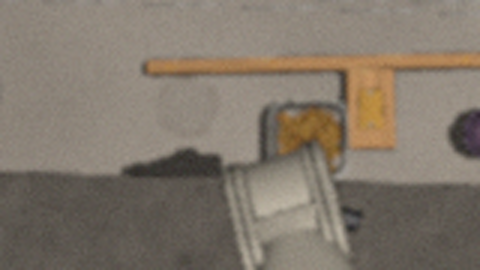

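The tub sits square against the divider, its rim at columns 262–345. I'll finish the turn and go down in front of it.

```bash
python3 -m pendant '[0,0,0,0,0,-0.099,0.5,0,0,0,0,0,-0.099,0.5,0,0,0,0,0,-0.099,0.5,0,0,0.07,0,0,-0.099,0.5,0,0,0.14,0,0,-0.099,0.5,0,0,0.19,0,0,-0.099,0.5,0,0,0.216,0,0,-0.099,0.5,0,0,0.216,0,0,-0.099,0.5,0,0,0.216,0,0,-0.099,0.5,0,0,0.216,0,0,-0.099,0.5]'
python3 st.py
```

```text
clock: 7.9
eef_pos: [0.3595, 0.1194, 0.0415]
tool_rot: [-0.023, 1.0, -0.0, -0.0]
ft_force: [0.6, -0.5, 0.4]
grip_width: 0.0429
grasp_force: 0.0
t 7.9 p [0.3595 0.1194 0.0415] ledge xy mm [-168.3   81.3] F ledge [ 0.6 -0.5] fz 0.4 w 0.043
tool x,y in ledge (deg) 179.5 89.5 z [-0. -0. -1.]
```

```bash
python3 -m pendant '[-0.014,0,0.002,0,0,0,0.5,-0.028,0,0.002,0,0,0,0.5,-0.042,0,0.002,0,0,0,0.5,-0.054,0,0.002,0,0,0,0.5,-0.064,0,0.002,0,0,0,0.5,-0.074,0,0.002,0,0,0,0.5,-0.084,0,0.002,0,0,0,0.5,-0.094,0,0.002,0,0,0,0.5,-0.104,0,0.002,0,0,0,0.5,-0.104,0,0.002,0,0,0,0.5]'
python3 st.py
python3 -m pendant '[-0.002,0,0,0,0,0,0.5,-0.004,0,0,0,0,0,0.5,-0.006,0,0,0,0,0,0.5,-0.008,0,0,0,0,0,0.5,-0.01,0,0,0,0,0,0.5,-0.012,0,0,0,0,0,0.5,-0.013,0,0,0,0,0,0.5,-0.013,0,0,0,0,0,0.5,-0.013,0,0,0,0,0,0.5,-0.013,0,0,0,0,0,0.5]'
python3 st.py
```

```text
clock: 8.73
eef_pos: [0.4129, 0.1221, 0.0404]
tool_rot: [-0.023, 1.0, 0.0, 0.001]
ft_force: [0.2, -0.1, -0.0]
grip_width: 0.0423
grasp_force: 0.0
t 8.73 p [0.4129 0.1221 0.0404] ledge xy mm [-114.8   81.1] F ledge [ 0.2 -0.1] fz -0.0 w 0.042
tool x,y in ledge (deg) 179.6 89.6 z [ 0.002  0.    -1.   ]
clock: 9.57
eef_pos: [0.4179, 0.1222, 0.0403]
tool_rot: [-0.023, 1.0, -0.0, 0.0]
ft_force: [0.3, 0.4, 0.2]
grip_width: 0.0427
grasp_force: 0.3
t 9.57 p [0.4179 0.1222 0.0403] ledge xy mm [-109.8   81. ] F ledge [0.3 0.4] fz 0.2 w 0.043
tool x,y in ledge (deg) 179.6 89.6 z [ 0. -0. -1.]
```

Not against the rail yet, since there is no force; I'll creep further.

```bash
python3 -m pendant '[-0.001,0,0,0,0,0,0.5,-0.002,0,0,0,0,0,0.5,-0.003,0,0,0,0,0,0.5,-0.004,0,0,0,0,0,0.5,-0.005,0,0,0,0,0,0.5,-0.006,0,0,0,0,0,0.5,-0.007,0,0,0,0,0,0.5,-0.008,0,0,0,0,0,0.5,-0.008,0,0,0,0,0,0.5,-0.008,0,0,0,0,0,0.5]'
python3 st.py;python3 - <<'E'
from workcell import bot
import cv2,numpy as np
a=bot.camera('top')['pixels'][164:254,120:280,::-1];b=bot.camera('wrist')['pixels'][...,::-1]
z=np.zeros((270,800,3),'uint8');z[:,:480]=cv2.resize(a,(480,270),interpolation=cv2.INTER_CUBIC);z[:240,480:]=cv2.resize(b,(320,240));cv2.imwrite('pics/m5.png',z)
E
```

```text
clock: 10.4
eef_pos: [0.4188, 0.1222, 0.0398]
tool_rot: [-0.023, 1.0, 0.0, -0.003]
ft_force: [-8.3, 1.6, 5.4]
grip_width: 0.0427
grasp_force: 4.2
t 10.4 p [0.4188 0.1222 0.0398] ledge xy mm [-108.9   81. ] F ledge [-8.2  2. ] fz 5.4 w 0.043
tool x,y in ledge (deg) 179.6 89.6 z [-0.006 -0.    -1.   ]
```

View pics/m5.png

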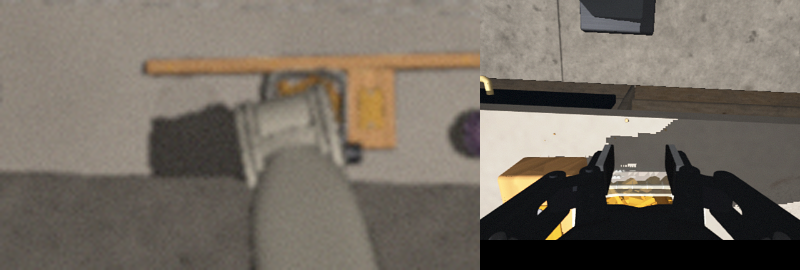

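The rail is touched at 8 N. The tub's back is on the rail at row 72 and its right side on the divider. I'll back off straight, lift clear, and check.

```bash
python3 -m pendant '[0.01,0,0,0,0,0,0.5,0.03,0,0,0,0,0,0.5,0.06,0,0,0,0,0,0.5,0.1,0,0,0,0,0,0.5,0.12,0,0,0,0,0,0.5,0.12,0,-0.08,0,0,0,0.5,0.12,0,-0.16,0,0,0,0.5,0.12,0,-0.24,0,0,0,0.5,0.12,0,-0.3,0,0,0,0.5,0.12,0,-0.3,0,0,0,0.5]'
python3 -m pendant '[0,0.08,0,0,0,0,0.5,0,0.16,0,0,0,0,0.5,0,0.24,0,0,0,0,0.5,0,0.32,0,0,0,0,0.5,0,0.36,0,0,0,0,0.5,0,0.36,0,0,0,0,0.5,0,0.36,0,0,0,0,0.5,0,0.36,0,0,0,0,0.5,0,0.36,0,0,0,0,0.5,0,0.36,0,0,0,0,0.5]'
python3 st.py;python3 - <<'E'
from workcell import bot
import cv2
a=bot.camera('top')['pixels'][174:234,160:326,::-1]
cv2.imwrite('pics/m6.png',cv2.resize(a,None,fx=4.8,fy=4.8,interpolation=cv2.INTER_CUBIC))
E
```

```text
clock: 11.33
eef_pos: [0.3661, 0.1209, 0.1968]
tool_rot: [-0.023, 1.0, 0.002, 0.007]
ft_force: [0.7, 0.2, -0.2]
grip_width: 0.0429
grasp_force: 0.0
clock: 12.17
eef_pos: [0.3537, 0.2983, 0.1903]
tool_rot: [-0.022, 1.0, -0.0, -0.0]
ft_force: [0.0, -0.1, -0.2]
grip_width: 0.0428
grasp_force: 0.0
t 12.17 p [0.3537 0.2983 0.1903] ledge xy mm [-164.6  260.3] F ledge [ 0.  -0.1] fz -0.2 w 0.043
tool x,y in ledge (deg) 179.5 89.5 z [-0. -0. -1.]
```

View pics/m6.png

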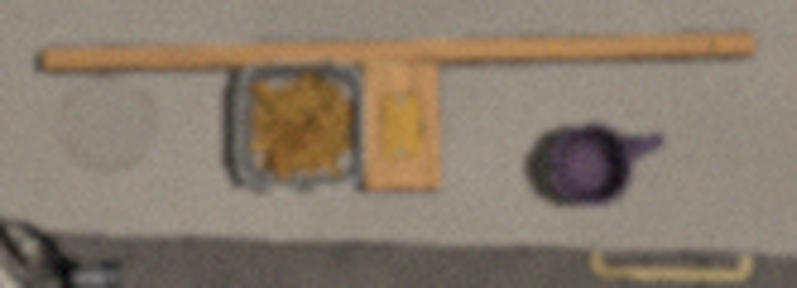

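The tub is square, with its back on the rail (row 66) and its right side on the divider (column 362). The cup hasn't moved (590,163), so I'm handing the job in.

```bash
python3 -c "
from workcell import bot
print(bot.job_done())"
```

```text
the job is handed in; nothing more can be done
None
```

I pushed the tub into the left corner of the ledge, where it sits square against the back rail and the divider. The cup hasn't moved and the arm stayed well clear of the jar and pad. I handed the job in at about 12 s, and no verdict came back.

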